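Refit the lever knob on a bench valve and close the valve

ROBOT

A 6-joint arm with a two-finger parallel gripper is mounted at the origin on a cart in front of the work surface, level with it; the furniture and walls round the work are solid. World frame = base frame: x ahead of the robot, y to its left, z up, the work surface at z = 0. Lengths are in m, angles in rad, forces in N, time in s.
With the tool pointing down it reaches from about 0.325 to 0.75 m from the base axis. Payload 7.6 kg.
Tool frame: the origin (TCP) lies on the centre line of the jaws, within the pads' length; the fingertips stand finger_overhang ahead of it and the grasp point (between the pads) is the TCP (finger_overhang is the distance from the TCP to the fingertips, in m); z points along the fingers, y is the line along which they close (so a half turn about z gives the same grasp; the last joint's range is limited). The gripper opens to 85 mm and grips with 20 to 120 N. Pads are 22 mm wide; open, the fingers measure 114 mm over their backs; the gripper's body (76 mm by 85 mm) begins 54 mm behind the grasp point. The pads swing forward as they close: fully open they stand 13 mm farther back than shut.
Start: joints at [1.035, 0.052, 1.401, -0, 1.689, -0.07], TCP at [0.236, 0.469, 0.25] pointing down, gripper open.
Joint ranges: [-2.9, 2.9], [-0.91, 2.17], [0.12, 2.37], [-1.06, 4.2], [0.26, 2.73], [-2.93, 2.93]. Speed limits (rad/s): [2.57, 2.57, 3.01, 3.14, 3.14, 3.14].

INTERFACE

Orientations are given as a unit quaternion [w, x, y, z].
In Python, from rig import * gives the robot as it stands. The module is installed in compiled form; this text tells all that it offers.
- The arm moves only by the tool apply_moves, never from a script. Its argument "motion" is a list of rows, each an object of numbers: "tx", "ty", "tz": the shift along the tool's x, y, z scaled (see below); "roll": the turn about the tool's z scaled (see below); "grip": the closure in counts, from 0 (fully open) to 255 (shut). A call has 1 to 20 rows; each row shifts and turns the commanded pose from where the row before left it, along the tool's axes as they then stand; what a row does not reach is not made up. The controller multiplies each number of a shift by 0.025 m and each number of a turn by 4 degrees. A row lasts 1/12 s, in which the tool goes at most 41.7 mm and 7.16 degrees, less where a joint would pass 70% of its speed; a pose out of reach is approached as far as the arm can. A call with a number of a shift or a turn outside -1 to 1 is refused whole. A call with a gripper value outside its range is refused whole. The fingers move at their own pace and stop on an object; the grip force is fixed at half the most. Time passes only in rows, so rows that do not move let the fingers close. It gives the time, the measured TCP pose, the force, the opening and the grip force at its end, in the units of the state.
- read_state(): the state, without advancing time (a new reading comes with each control period).
- camera(name): name is "scene" or "top" or "wrist"; returns a dict with "img" (384x512x3 uint8, blue, green, red), "fx", "fy", "cx", "cy" (pixels), "camera_from_world" (4x4, takes a point from world to camera coordinates). Camera axes: x right, y up, looking along -z (the intrinsics and any distortion apply to the point x, -y, -z); pixel columns grow to the right and rows downward; lengths in m; the calibration is good to about 2 mm. The wrist camera is an equidistant fisheye: a pixel r from the principal point sees the ray r / f radians off the axis. A picture is of the moment at which its call begins. There is no depth.
- close_job(): hands the job in; it is judged then, once.
The state is a dict: "clock": time; "q": joint angles; "joint_vel": joint speeds; "effort": joint torques, N m; "eef_pos": TCP position; "orientation": TCP orientation; "ft_force": force on the tool from outside, world axes, zero at the start; "wrist_torque": the same for the moment, N m; "grip_width": finger opening in m; "finger_force": force on a finger pad.
Only numpy, scipy, OpenCV 4.12 (cv2) and the standard library are available. Lean on these libraries where they do the work, as an engineer would, in place of code of your own. Each camera call takes 0.05 s, during which the arm holds its last target. There are 200 camera calls.

TASK

The lever knob of the small bench valve has been taken off and stands on the bench. Put it back on the valve's flat-sided stem: press it down only lightly while slowly turning it clockwise (seen from above) until it drops fully home, then keep turning clockwise right up to the stop, so that the valve is closed and the knob points across the pipe. Let go at the end and leave the things around it alone.

Things in the scene. Friction and masses are not known exactly. Their poses are not given: they have to be found in the camera images.
- knob_center (a point): Centre of the loose grey plastic lever knob, which stands upright on the bench: 46 mm tall, this point 23 mm above its underside. x: long direction of its grip, y: across it, z: up. Grip 60 mm long (x, round ends) and 32 mm wide (y, flat parallel sides to grasp); the lower 22 mm is a socket block 40 mm (x) by 32 mm (y), flush with the same flat sides. Mass about 0.12 kg.
- stem_top (a point): Centre of the top of the valve's stem, 82 mm above the bench; axes of the valve body (do not turn with the stem). The stem is a flat tang 17 x 9 mm, 20 mm tall, standing on a round bonnet 34 mm across. Knob fully home: its underside rests on the bonnet, its centre 3 mm above this point; on a stem out of line it stays 15 mm higher.
- knob: The same knob, origin at the centre of its underside, where the bore opens: first a roundish recess 20 mm across and 5 mm deep that goes over the stem at any angle, then a slot 19 mm (along x) by 11 mm (along y), 17 mm deep, that goes over the stem only when lined up within about 0.15 rad (either way round). On the stem it has some 0.17 rad of play: at the closed stop it points about that much past straight across.
- valve: Valve fixed to the bench, foot plate 90 (x) x 110 (y) mm, hose ends to 76 mm along +-y at 30 mm height; origin on the bench under the stem, y along the pipe. The stem's long side lies along x when closed (a stop), along y when open; it was left 0.45 to 1.2 rad counter-clockwise from closed, not measured. It turns stiffly (0.2 N m): light rubbing does not turn it.
- timer: Bystander: small white timer 62 x 66 x 19 mm, lying on the bench; origin under its centre.
- tape_roll: Bystander: roll of tape, 65 mm across, 19 mm high, lying flat; origin under its centre. To the right of the valve (from about y = -0.2 at x = 0.5, y = -0.05 at x = 0.7) stands a tall fixed bench centrifuge: swing the arm past it drawn in and raised.
- block_a: Bystander: dark blue moulded tube block 62 x 81 x 26 mm; origin under its centre.
- knob_tip (a point): Point at one end of the knob's long direction, 30 mm along +x from its centre, same axes.
Mind the look-alikes: they are no part of the job. Of the things shaped like the knob, the grey one is meant.

How it is judged:
On the way:
1. the knob is seated fully home on the stem while the valve is still open (z of knob_center in the frame of stem_top below 0.0055 m and horizontal distance between knob_center and stem_top below 0.004 m and angle between knob_center's own z axis and vertical below 0.1 rad and angle between the x axis of knob_center and the x axis of stem_top, either way round above 0.25 rad), for 0.1 s.
At the end, for the whole second after the job is handed in: The knob sits upright and fully home on the stem (centre within 2.5 mm of its home height and 4 mm of the stem's axis), turned clockwise to the closed stop: its long direction across the pipe, not more than about 0.1 rad short of it nor 0.3 rad past it; released and at rest (z of knob_center in the frame of stem_top below 0.0055 m and horizontal distance between knob_center and stem_top below 0.004 m and angle between knob_center's own z axis and vertical below 0.1 rad and angle between the x axis of knob_center and the x axis of stem_top, either way round below 0.3 rad and linear speed of knob below 0.01 m/s and ((x of knob_tip in the frame of stem_top above 0 m and y of knob_tip in the frame of stem_top below 0.003 m) or (x of knob_tip in the frame of stem_top below 0 m and y of knob_tip in the frame of stem_top above -0.003 m))); the robot touches nothing.
It fails at once if the knob was pressed on the top of the stem with more than 25 N (contact force between knob and valve above 25 N and z of knob_center in the frame of stem_top above 0.014 m).
It fails at once if a bystander was moved more than 20 mm (distance of any of timer, tape_roll, block_a from where it was at the start of the episode above 0.02 m).
It also fails if it takes over 64 s, if anything falls off the work surface, if the arm or the gripper's body presses on something with over 40 N, if the wrist force passes 120 N, or if a joint passes its speed limit or range.

## Working session

There is one attempt and no reset: what is moved stays moved. The work goes in short steps, Python scripts to look and compute and a tool call to move; the robot and the scene stay as the last step left them, time stands still between calls to the robot, and variables do not carry over. Pictures are saved under pics/ and viewed, at most 10 in all, crops included, and the job is handed in when it is done.

Besides the shell and the picture viewer there is one more tool, called after "Request:" as name(argument=value, ...) on one line, values as JSON. apply_moves: Moves the arm, as the interface text tells. Its arguments: {"type":"object","properties":{"motion":{"type":"array"}},"required":["motion"]}

```bash
mkdir -p pics; cat > h.py <<'E'
from rig import *
import numpy as np, cv2
def snap(n,f):
    c=camera(n); cv2.imwrite(f,c["img"]); np.save(f+'.npy',{k:c[k] for k in c if k!='img'},allow_pickle=True); return c
def load(f): return np.load(f+'.npy',allow_pickle=True).item()
def ray(c,u,v,fish=False):
    a=(u-c["cx"])/c["fx"]; b=(v-c["cy"])/c["fy"]
    if fish:
        r=np.hypot(a,b); s=np.sin(r)/max(r,1e-9); d=np.array([a*s,-b*s,-np.cos(r)])
    else: d=np.array([a,-b,-1.])
    T=np.linalg.inv(c["camera_from_world"]); return T[:3,3],T[:3,:3]@d
def at(c,u,v,z,fish=False):
    o,d=ray(c,u,v,fish); return (o+d*(z-o[2])/d[2]).round(4)
def proj(c,p,fish=False):
    q=c["camera_from_world"]@np.append(p,1); x,y,z=q[0],-q[1],-q[2]
    if fish:
        r=np.hypot(x,y); t=np.arctan2(r,z); x,y=x/r*t,y/r*t
    else: x,y=x/z,y/z
    return np.array([c["cx"]+c["fx"]*x,c["cy"]+c["fy"]*y]).round(1)
E
python3 - <<'E'
from h import *
a=snap("top","pics/top.png");b=snap("scene","pics/scene.png")
print(read_state()); print(a["camera_from_world"],a["fx"],b["fx"])
E
```

```text
{'clock': 0.1, 'q': array([ 1.03472439e+00,  5.27809568e-02,  1.40160924e+00,  2.42696491e-05,
        1.68861734e+00, -7.03227707e-02]), 'joint_vel': array([-0.00211618, -0.00052375, -0.00133148,  0.00070045,  0.00117021,
       -0.00178925]), 'effort': array([ 2.01523828e-03, -3.82581961e+01, -3.60985100e+01, -9.15456553e-05,
        4.70938496e-03, -8.44845772e-05]), 'eef_pos': array([0.23563443, 0.46887961, 0.24955993]), 'orientation': array([-2.22724747e-04,  2.30774023e-01,  9.73007117e-01, -6.71573386e-04]), 'ft_force': array([ 0.31385347, -0.41123252,  0.73227104]), 'wrist_torque': array([-0.01800548,  0.00073044, -0.02337835]), 'finger_force': 0.0, 'grip_width': 0.08556563320256903}
[[ 0.0051679  -0.99989271 -0.01370624  0.30125573]
 [ 0.98277478  0.00254638  0.18478976 -0.5758838 ]
 [-0.18473503 -0.01442512  0.98268249 -0.91471443]
 [ 0.          0.          0.          1.        ]] 390.7029097333983 467.34941733304476
```

View pics/top.png

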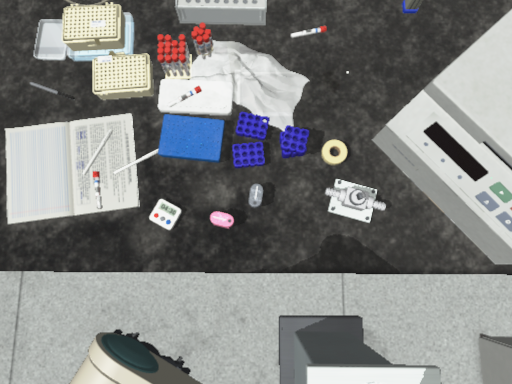

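View pics/scene.png

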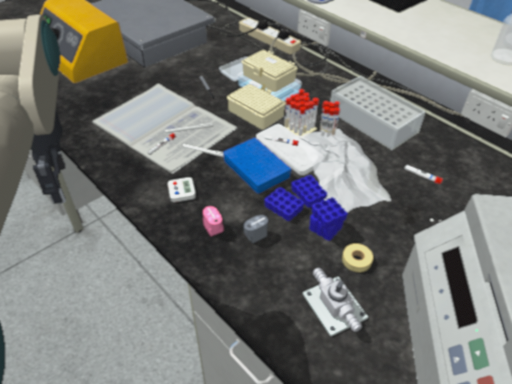

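The top picture shows the grey knob at (256,195), a pink look-alike at (222,219) and the valve stem at about (358,198). The centrifuge is to the right. Next I'll work out positions and get an enlarged crop.

```bash
python3 - <<'E'
from h import *
a=load("pics/top.png");im=cv2.imread("pics/top.png");b=load("pics/scene.png");i2=cv2.imread("pics/scene.png")
print("knob",at(a,256,195,.046),at(b,257,228,.03),"stem",at(a,358,198,.08), "tape",at(a,334,151,.02),"pink",at(a,222,219,.03))
print("foot corners",[at(a,u,v,.006) for u,v in [(337,179),(378,190),(372,222),(329,211)]])
z=lambda i,x,y,w,h:cv2.resize(i[y:y+h,x:x+w],(390,390),interpolation=cv2.INTER_CUBIC)
cv2.imwrite("pics/c1.png",np.hstack([z(im,226,165,60,60),z(im,323,163,70,70)]))
E
```

```text
knob [0.5609 0.2839 0.046 ] [0.561  0.2789 0.03  ] stem [0.5484 0.0392 0.08  ] tape [0.6827 0.0799 0.02  ] pink [0.5021 0.3693 0.03  ]
foot corners [array([0.6108, 0.0717, 0.006 ]), array([ 0.5818, -0.0335,  0.006 ]), array([ 0.4984, -0.0135,  0.006 ]), array([0.5264, 0.0954, 0.006 ])]
```

View pics/c1.png

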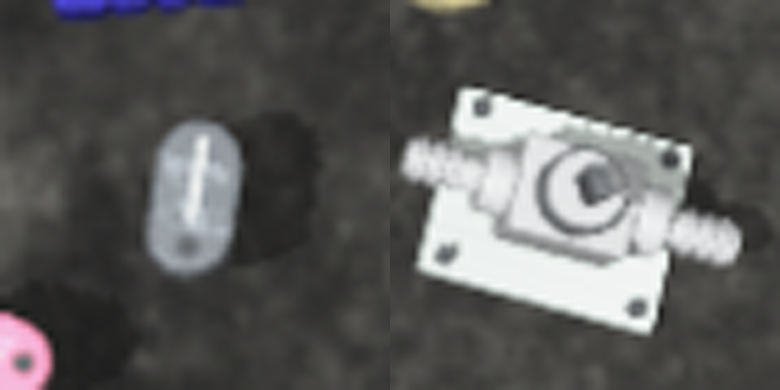

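The knob points about -0.12 rad and the valve yaw is about -0.26 rad. I'll move above the knob.

Request:
apply_moves(motion=[{"roll": -1}, {"roll": -1}, {"roll": -1}, {"roll": -1}, {"roll": -1}, {"tx": -0.98, "ty": -0.42, "tz": 0.2}, {"tx": -0.98, "ty": -0.42, "tz": 0.2}, {"tx": -0.98, "ty": -0.42, "tz": 0.2}, {"tx": -0.98, "ty": -0.42, "tz": 0.2}, {"tx": -0.98, "ty": -0.42, "tz": 0.2}, {"tx": -0.98, "ty": -0.42, "tz": 0.2}, {"tx": -0.98, "ty": -0.42, "tz": 0.2}, {"tx": -0.98, "ty": -0.42, "tz": 0.2}, {"tx": -0.98, "ty": -0.42, "tz": 0.2}, {"tx": -0.98, "ty": -0.42, "tz": 0.2}, {"tx": -0.98, "ty": -0.42, "tz": 0.2}, {"tx": -0.98, "ty": -0.42, "tz": 0.2}, {"tx": -0.98, "ty": -0.42, "tz": 0.2}, {"tx": -0.98, "ty": -0.42, "tz": 0.2}])

```text
invalid input at $.motion[0]: expected keys tx, ty, tz, roll, grip
```

```bash
cat >> h.py <<'E'
def pose():
    s=read_state(); w,x,y,z=s["orientation"]
    from scipy.spatial.transform import Rotation as R
    M=R.from_quat([x,y,z,w]).as_matrix(); return s,M,np.arctan2(M[1,1],M[0,1])
def delta(p,kang=None):
    "shift counts to reach p, roll counts so tool y = kang+90deg"
    s,M,a=pose(); print("t %.2f"%s["clock"],"tcp",s["eef_pos"].round(4),"ya %.3f"%a,"F",s["ft_force"].round(1),"w %.4f"%s["grip_width"],"q6 %.2f"%s["q"][5])
    print("counts",(M.T@(np.array(p)-s["eef_pos"])/.025).round(2), "roll", None if kang is None else round((a-kang-np.pi/2)/np.radians(4),2))
E
python3 - <<'E'
from h import *
import rig; print([n for n in dir(rig) if not n.startswith('_')], getattr(rig,'finger_overhang',None))
c=snap("wrist","pics/w1.png"); delta([.561,.284,.15],-.118)
T=np.linalg.inv(c["camera_from_world"]);print(T.round(3),c["fx"])
for z in (0,.046): print(proj(c,[.561,.284,z],True))
E
```

```text
['Unreachable', 'camera', 'close_job', 'finger_overhang', 'read_state'] 0.019
t 0.15 tcp [0.2357 0.4689 0.2497] ya 1.105 F [0.2 0.1 0.7] w 0.0856 q6 -0.07
counts [-14.95  -0.76   3.99] roll -4.98
[[ 0.448 -0.859 -0.248  0.174]
 [ 0.894  0.43   0.125  0.501]
 [-0.001 -0.278  0.961  0.373]
 [ 0.     0.     0.     1.   ]] 297.3186396354542
[248.9 369.2]
[248.1 388.2]
```

View pics/w1.png

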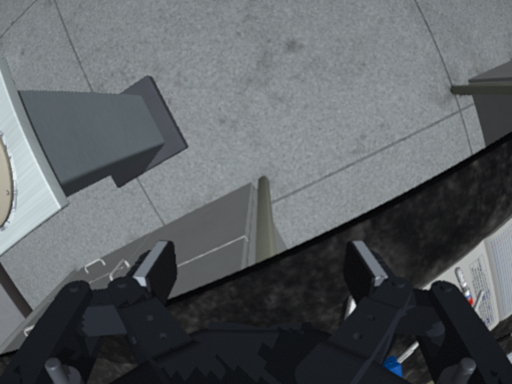

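The move was refused because every row needs all five keys, and the wrist camera still saw only floor and fingers. I'll resend it in full.

Request:
apply_moves(motion=[{"tx": 0, "ty": 0, "tz": 0, "grip": 0, "roll": -1}, {"tx": 0, "ty": 0, "tz": 0, "grip": 0, "roll": -1}, {"tx": 0, "ty": 0, "tz": 0, "grip": 0, "roll": -1}, {"tx": 0, "ty": 0, "tz": 0, "grip": 0, "roll": -1}, {"tx": 0, "ty": 0, "tz": 0, "grip": 0, "roll": -1}, {"tx": -0.98, "ty": -0.42, "tz": 0.2, "grip": 0, "roll": 0}, {"tx": -0.98, "ty": -0.42, "tz": 0.2, "grip": 0, "roll": 0}, {"tx": -0.98, "ty": -0.42, "tz": 0.2, "grip": 0, "roll": 0}, {"tx": -0.98, "ty": -0.42, "tz": 0.2, "grip": 0, "roll": 0}, {"tx": -0.98, "ty": -0.42, "tz": 0.2, "grip": 0, "roll": 0}, {"tx": -0.98, "ty": -0.42, "tz": 0.2, "grip": 0, "roll": 0}, {"tx": -0.98, "ty": -0.42, "tz": 0.2, "grip": 0, "roll": 0}, {"tx": -0.98, "ty": -0.42, "tz": 0.2, "grip": 0, "roll": 0}, {"tx": -0.98, "ty": -0.42, "tz": 0.2, "grip": 0, "roll": 0}, {"tx": -0.98, "ty": -0.42, "tz": 0.2, "grip": 0, "roll": 0}, {"tx": -0.98, "ty": -0.42, "tz": 0.2, "grip": 0, "roll": 0}, {"tx": -0.98, "ty": -0.42, "tz": 0.2, "grip": 0, "roll": 0}, {"tx": -0.98, "ty": -0.42, "tz": 0.2, "grip": 0, "roll": 0}, {"tx": -0.98, "ty": -0.42, "tz": 0.2, "grip": 0, "roll": 0}])

```text
clock: 1.73
eef_pos: [0.5603, 0.2823, 0.1796]
orientation: [-0.0, 0.058, 0.998, -0.0]
ft_force: [0.6, 0.2, 0.5]
grip_width: 0.0854
finger_force: 0.0
```

```bash
python3 - <<'E'
from h import *
c=snap("wrist","pics/w2.png"); delta([.561,.284,.15],-.118)
for z in (0,.046): print(proj(c,[.561,.284,z],True))
E
```

```text
t 1.78 tcp [0.5631 0.2791 0.1779] ya 1.450 F [ 1.8 -2.6 -1.5] w 0.0854 q6 -1.05
counts [0.11 0.19 1.12] roll -0.03
[261. 178.]
[261.2 189.5]
```

View pics/w2.png

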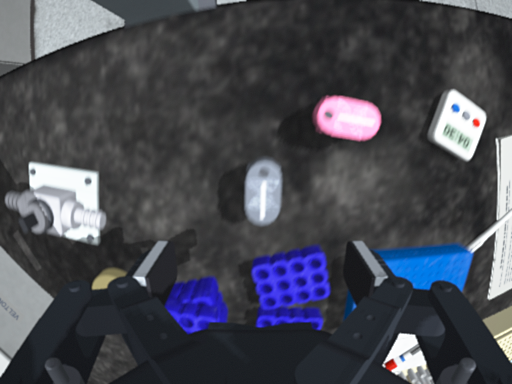

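The wrist picture shows the knob upright between the fingers, with its ends at about (263,159) and (264,225). It is nearly aligned with the tool.

```bash
python3 - <<'E'
from h import *
c=load("pics/w2.png");im=cv2.imread("pics/w2.png")
# top-face contour: greyish brighter region near the knob
g=im.astype(int); roi=np.zeros(im.shape[:2],np.uint8); roi[150:235,235:295]=1
m=((g.min(2)>85)&(roi>0)).astype(np.uint8)
n,l,s,ce=cv2.connectedComponentsWithStats(m); k=1+s[1:,4].argmax(); print(s[k],ce[k])
p=np.array([at(c,u,v,.04,True)[:2] for v,u in np.argwhere(l==k)],np.float32)
r=cv2.minAreaRect(p*1000);print(r, p.mean(0)); bx=cv2.boxPoints(r)
e=np.linalg.eigh(np.cov(p.T))[1][:,1]; print("ang",np.arctan(e[1]/e[0]))
print(at(c,263,159,.046,True),at(c,264,222,.046,True))
delta([.561,.284,.15],-.118)
E
```

```text
[ 244  159   39   67 2181] [263.13434204 192.13204952]
((566.1189575195312, 284.8793029785156), (34.64600372314453, 63.68288803100586), 82.29067993164062) [0.56559235 0.28528342]
ang -0.18255599342217343
[0.5337 0.2887 0.046 ] [0.5924 0.283  0.046 ]
t 1.78 tcp [0.5631 0.2791 0.1779] ya 1.450 F [ 1.8 -2.6 -1.5] w 0.0854 q6 -1.05
counts [0.11 0.19 1.12] roll -0.03
```

Request:
apply_moves(motion=[{"tx": -0.14, "ty": 0.15, "tz": 0, "grip": 0, "roll": 0}, {"tx": 0, "ty": 0, "tz": 0.8, "grip": 0, "roll": 0}, {"tx": 0, "ty": 0, "tz": 0.8, "grip": 0, "roll": 0}, {"tx": 0, "ty": 0, "tz": 0.8, "grip": 0, "roll": 0}, {"tx": 0, "ty": 0, "tz": 0.8, "grip": 0, "roll": 0}, {"tx": 0, "ty": 0, "tz": 0.6, "grip": 0, "roll": 0}, {"tx": 0, "ty": 0, "tz": 0, "grip": 0, "roll": 0}, {"tx": 0, "ty": 0, "tz": 0, "grip": 0, "roll": 0}, {"tx": 0, "ty": 0, "tz": 0, "grip": 0, "roll": 0}])

```text
clock: 2.53
eef_pos: [0.5636, 0.2873, 0.0869]
orientation: [0.001, 0.058, 0.998, 0.001]
ft_force: [-0.0, -0.3, 0.6]
grip_width: 0.085
finger_force: 0.0
```

```bash
python3 - <<'E'
from h import *
c=snap("wrist","pics/w3.png")
delta([.563,.2855,.028],-.118)
im=c["img"]; g=im.astype(int); roi=np.zeros(im.shape[:2],np.uint8); roi[100:300,205:315]=1
m=((g.min(2)>85)&(roi>0)).astype(np.uint8)
n,l,s,ce=cv2.connectedComponentsWithStats(m); k=1+s[1:,4].argmax(); print(s[k],ce[k])
p=np.array([at(c,u,v,.046,True)[:2] for v,u in np.argwhere(l==k)],np.float32)
print(cv2.minAreaRect(p*1000),p.mean(0))
E
```

```text
t 2.58 tcp [0.5638 0.2872 0.0873] ya 1.455 F [0.4 0.7 1.2] w 0.0855 q6 -1.04
counts [ 0.03 -0.08  2.37] roll 0.02
[ 218  165   97  135 7854] [264.149096 238.175452]
((573.1740112304688, 293.3526916503906), (55.52389144897461, 95.0337905883789), 73.49897003173828) [0.571202   0.28969142]
```

View pics/w3.png

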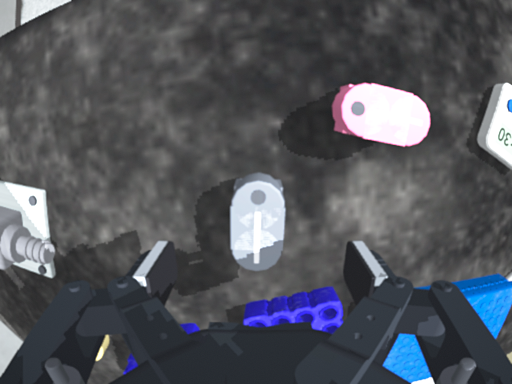

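The close view shows the knob's top face, with ends at (258,178) and (257,271) and sides at (231,222) and (285,222).

```bash
python3 - <<'E'
from h import *
c=load("pics/w3.png")
for z in (.046,.042):
  P=[at(c,u,v,z,True) for u,v in[(258,178),(257,271),(231,222),(285,222)]]
  print(P,(P[0]+P[1])/2,(P[2]+P[3])/2, np.linalg.norm(P[0]-P[1]),np.linalg.norm(P[2]-P[3]))
E
```

```text
[array([0.5323, 0.2904, 0.046 ]), array([0.5926, 0.2827, 0.046 ]), array([0.5572, 0.2713, 0.046 ]), array([0.5609, 0.3033, 0.046 ])] [0.56245 0.28655 0.046  ] [0.55905 0.2873  0.046  ] 0.06078963727478559 0.032213196053791394
[array([0.5333, 0.2903, 0.042 ]), array([0.595 , 0.2824, 0.042 ]), array([0.5587, 0.2707, 0.042 ]), array([0.5625, 0.3035, 0.042 ])] [0.56415 0.28635 0.042  ] [0.5606 0.2871 0.042 ] 0.06220369763928827 0.033019388243878775
```

The measured size matches the knob. I'll descend, grip and lift.

Request:
apply_moves(motion=[{"tx": 0.05, "ty": 0, "tz": 0.6, "grip": 0, "roll": 0}, {"tx": 0, "ty": 0, "tz": 0.6, "grip": 0, "roll": 0}, {"tx": 0, "ty": 0, "tz": 0.6, "grip": 0, "roll": 0}, {"tx": 0, "ty": 0, "tz": 0.55, "grip": 0, "roll": 0}, {"tx": 0, "ty": 0, "tz": 0, "grip": 0, "roll": 0}, {"tx": 0, "ty": 0, "tz": 0, "grip": 0, "roll": 0}, {"tx": 0, "ty": 0, "tz": 0, "grip": 255, "roll": 0}, {"tx": 0, "ty": 0, "tz": 0, "grip": 255, "roll": 0}, {"tx": 0, "ty": 0, "tz": 0, "grip": 255, "roll": 0}, {"tx": 0, "ty": 0, "tz": 0, "grip": 255, "roll": 0}, {"tx": 0, "ty": 0, "tz": 0, "grip": 255, "roll": 0}, {"tx": 0, "ty": 0, "tz": 0, "grip": 255, "roll": 0}, {"tx": 0, "ty": 0, "tz": 0, "grip": 255, "roll": 0}, {"tx": 0, "ty": 0, "tz": 0, "grip": 255, "roll": 0}, {"tx": 0, "ty": 0, "tz": 0, "grip": 255, "roll": 0}, {"tx": 0, "ty": 0, "tz": 0, "grip": 255, "roll": 0}])

```text
clock: 3.92
eef_pos: [0.5625, 0.2868, 0.0274]
orientation: [0.001, 0.058, 0.998, 0.0]
ft_force: [0.3, -0.8, 5.6]
grip_width: 0.0313
finger_force: 60.0
```

```bash
python3 - <<'E'
from h import *
delta([.55,.12,.2],.6); print(read_state()["finger_force"])
E
```

```text
t 3.92 tcp [0.5625 0.2868 0.0274] ya 1.454 F [ 0.3 -0.8  5.6] w 0.0313 q6 -1.04
counts [-0.29 -6.68 -6.91] roll -10.27
60.00555159946089
```

Request:
apply_moves(motion=[{"tx": 0, "ty": 0, "tz": -0.5, "grip": 255, "roll": 0}, {"tx": 0, "ty": 0, "tz": -1, "grip": 255, "roll": 0}, {"tx": 0, "ty": 0, "tz": -1, "grip": 255, "roll": 0}, {"tx": 0, "ty": 0, "tz": -1, "grip": 255, "roll": 0}, {"tx": 0, "ty": 0, "tz": -1, "grip": 255, "roll": 0}, {"tx": 0, "ty": 0, "tz": -1, "grip": 255, "roll": 0}, {"tx": -0.25, "ty": -0.84, "tz": 0, "grip": 255, "roll": 0}, {"tx": -0.25, "ty": -0.84, "tz": 0, "grip": 255, "roll": 0}, {"tx": -0.25, "ty": -0.84, "tz": 0, "grip": 255, "roll": 0}, {"tx": -0.25, "ty": -0.84, "tz": 0, "grip": 255, "roll": 0}, {"tx": -0.25, "ty": -0.84, "tz": 0, "grip": 255, "roll": 0}, {"tx": -0.25, "ty": -0.84, "tz": 0, "grip": 255, "roll": 0}, {"tx": -0.25, "ty": -0.84, "tz": 0, "grip": 255, "roll": 0}, {"tx": -0.25, "ty": -0.84, "tz": 0, "grip": 255, "roll": 0}, {"tx": -0.25, "ty": -0.84, "tz": 0, "grip": 255, "roll": 0}, {"tx": -0.25, "ty": -0.84, "tz": 0, "grip": 255, "roll": 0}, {"tx": 0, "ty": 0, "tz": 0, "grip": 255, "roll": 0}, {"tx": 0, "ty": 0, "tz": 0, "grip": 255, "roll": 0}, {"tx": 0, "ty": 0, "tz": 0, "grip": 255, "roll": 0}])

```text
clock: 5.5
eef_pos: [0.5993, 0.0712, 0.164]
orientation: [-0.0, 0.058, 0.998, 0.0]
ft_force: [-1.3, 0.6, -1.5]
grip_width: 0.0313
finger_force: 59.6
```

```bash
python3 - <<'E'
from h import *
c=snap("wrist","pics/w4.png"); delta([.55,.036,.11],.6)
p=proj(c,[.55,.036,.082],True);print(p); x,y=(p-[100,75]).clip(0).astype(int)
y=min(y,234);x=min(x,312);print(x,y)
cv2.imwrite("pics/w4c.png",cv2.resize(c["img"][y:y+150,x:x+200],(800,600),interpolation=cv2.INTER_CUBIC))
E
```

```text
t 5.55 tcp [0.5993 0.0716 0.164 ] ya 1.455 F [ 0.3  0.2 -1.2] w 0.0316 q6 -1.40
counts [ 1.79 -1.64  2.16] roll -10.26
[201.1 146.5]
101 71
```

View pics/w4c.png

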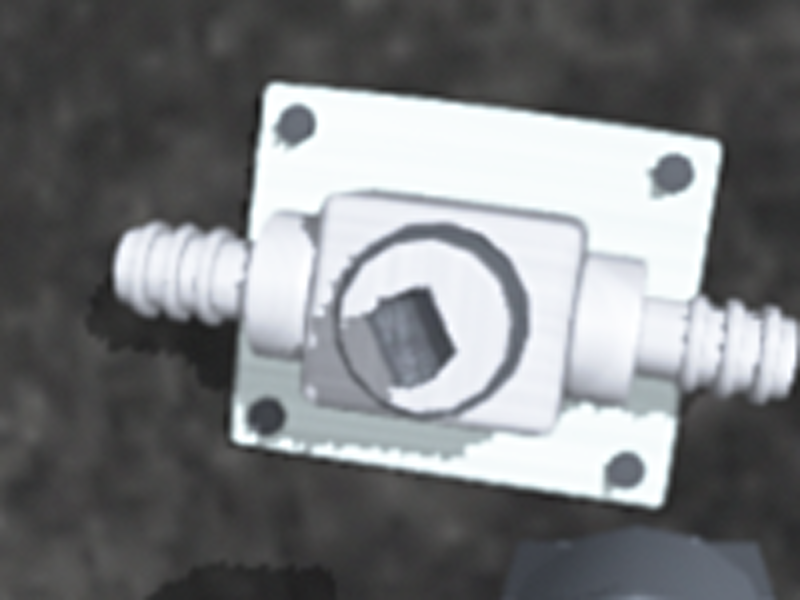

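The crop shows the stem as a dark oblong at about crop (410,340), long side running from upper left to lower right. Its lighter face looks like the top. I'll fit the 17×9 mm rectangle to it and check with an overlay.

```bash
python3 - <<'E'
from h import *
c=load("pics/w4.png");im=cv2.imread("pics/w4.png")
f=lambda X,Y:(101+X/4-.4,71+Y/4-.4)
foot=[at(c,*f(X,Y),.006,True) for X,Y in[(265,83),(720,142),(665,508),(232,443)]]
print(foot,np.mean(foot,0))
hol=[at(c,*f(X,Y),.006,True) for X,Y in[(297,123),(673,173),(625,469),(265,416)]]
print("holes",np.mean(hol,0))
for a,b in((foot[0],foot[1]),(foot[3],foot[2]),(foot[0],foot[3]),(foot[1],foot[2])): d=b-a;print(np.linalg.norm(d),np.arctan2(d[1],d[0]))
d=at(c,*f(120,270),.03,True)-at(c,*f(795,355),.03,True);print("pipe ang-90",np.arctan2(d[1],d[0])-np.pi/2,np.linalg.norm(d))
g=cv2.cvtColor(im,6)
Z=16;x0,y0=183,133;w,h=45,37
cr=cv2.resize(g[y0:y0+h,x0:x0+w],None,fx=Z,fy=Z,interpolation=cv2.INTER_CUBIC)
cr=cv2.cvtColor(np.clip((cr.astype(float)-40)*1.6,0,255).astype(np.uint8),8)
for z,r,C in((.062,.017,(0,255,0)),):
  ctr=np.mean(hol,0)
  for t in np.linspace(0,6.28,60):
    q=proj(c,[ctr[0]+r*np.cos(t),ctr[1]+r*np.sin(t),z],True);cv2.circle(cr,tuple(int(k) for k in ((q-[x0,y0]+.5)*Z)),2,C,-1)
  for ang in(.15,.35):
   for z,C in((.062,(255,0,0)),(.082,(0,0,255))):
    R=np.array([[np.cos(ang),-np.sin(ang)],[np.sin(ang),np.cos(ang)]])
    pts=[proj(c,[*(ctr[:2]+R@np.array(k)),z],True) for k in((.0085,.0045),(-.0085,.0045),(-.0085,-.0045),(.0085,-.0045))]
    cv2.polylines(cr,[((np.array(pts)-[x0,y0]+.5)*Z).astype(int)],True,C,1)
cv2.imwrite("pics/w4d.png",cr)
E
```

```text
[array([ 0.4988, -0.0064,  0.006 ]), array([0.5283, 0.0997, 0.006 ]), array([0.6156, 0.077 , 0.006 ]), array([ 0.586 , -0.0299,  0.006 ])] [0.557175 0.0351   0.006   ]
holes [0.557275 0.034225 0.006   ]
0.11012474744579438 1.2996064394710316
0.11092236023453524 1.3006698604052334
0.0903110735181461 -0.2632414726390246
0.09020299329844884 -0.25438951732024173
pipe ang-90 -3.397640400007479 0.15557188049258772
```

View pics/w4d.png

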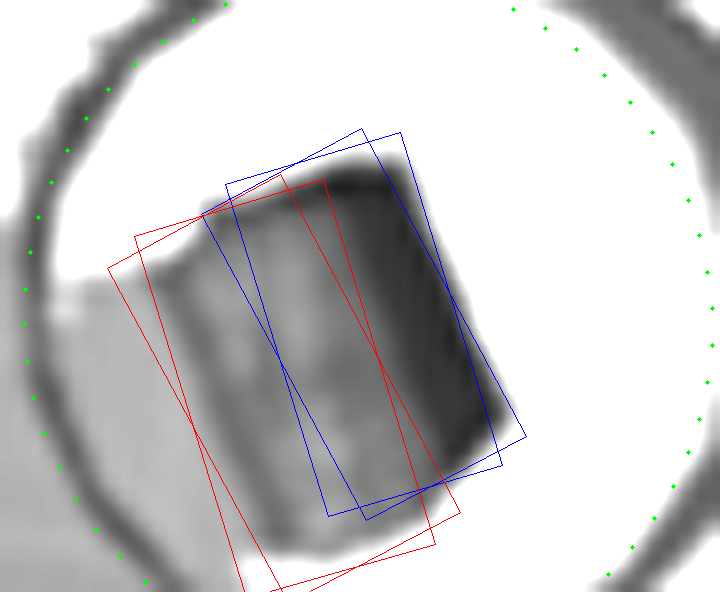

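```bash
python3 - <<'E'
from h import *
c=load("pics/w4.png")
g=lambda X,Y,z:at(c,183+X/16-.5,133+Y/16-.5,z,True)
t=[g(X,Y,.082) for X,Y in((160,280),(350,195),(445,480),(270,550))]
print(t,np.mean(t,0))
an=lambda d:round(float(np.arctan(d[1]/d[0])),3)
print("top flats",an(t[3]-t[0]),an(t[2]-t[1]), np.linalg.norm(t[3]-t[0]),np.linalg.norm(t[1]-t[0]))
b=[g(400,160,.062),g(500,410,.062)];print("base flat",b,an(b[1]-b[0]))
E
```

```text
[array([0.5516, 0.0294, 0.082 ]), array([0.5491, 0.0385, 0.082 ]), array([0.5622, 0.0408, 0.082 ]), array([0.5643, 0.0325, 0.082 ])] [0.5568 0.0353 0.082 ]
top flats 0.239 0.174 0.013072872675888844 0.009437160589923207
base flat [array([0.5495, 0.0372, 0.062 ]), array([0.5623, 0.0403, 0.062 ])] 0.238
```

The stem sits about 0.49 rad open (world angle 0.23) with its centre near (0.557, 0.035). I'll turn the knob counter-clockwise to about 0.58 and then approach.

Request:
apply_moves(motion=[{"tx": 0, "ty": 0, "tz": 0, "grip": 255, "roll": -1}, {"tx": 0, "ty": 0, "tz": 0, "grip": 255, "roll": -1}, {"tx": 0, "ty": 0, "tz": 0, "grip": 255, "roll": -1}, {"tx": 0, "ty": 0, "tz": 0, "grip": 255, "roll": -1}, {"tx": 0, "ty": 0, "tz": 0, "grip": 255, "roll": -1}, {"tx": 0, "ty": 0, "tz": 0, "grip": 255, "roll": -1}, {"tx": 0, "ty": 0, "tz": 0, "grip": 255, "roll": -1}, {"tx": 0, "ty": 0, "tz": 0, "grip": 255, "roll": -1}, {"tx": 0, "ty": 0, "tz": 0, "grip": 255, "roll": -1}, {"tx": 0, "ty": 0, "tz": 0, "grip": 255, "roll": -1}, {"tx": 0, "ty": 0, "tz": 0, "grip": 255, "roll": 0}, {"tx": 0, "ty": 0, "tz": 0, "grip": 255, "roll": 0}, {"tx": 0, "ty": 0, "tz": 0, "grip": 255, "roll": 0}])

```text
clock: 6.63
eef_pos: [0.5995, 0.0713, 0.1641]
orientation: [-0.0, -0.286, 0.958, 0.0]
ft_force: [-0.2, 0.0, -1.1]
grip_width: 0.0312
finger_force: 59.6
```

```bash
python3 -c "
from h import *
delta([.557,.035,.125],.58)"
```

```text
t 6.63 tcp [0.5995 0.0713 0.1641] ya 2.151 F [-0.2  0.  -1.1] w 0.0312 q6 -2.09
counts [ 2.22 -0.28  1.56] roll 0.0
```

Request:
apply_moves(motion=[{"tx": 0.55, "ty": -0.07, "tz": 0, "grip": 255, "roll": 0}, {"tx": 0.55, "ty": -0.07, "tz": 0, "grip": 255, "roll": 0}, {"tx": 0.55, "ty": -0.07, "tz": 0.4, "grip": 255, "roll": 0}, {"tx": 0.57, "ty": -0.07, "tz": 0.4, "grip": 255, "roll": 0}, {"tx": 0, "ty": 0, "tz": 0.4, "grip": 255, "roll": 0}, {"tx": 0, "ty": 0, "tz": 0.36, "grip": 255, "roll": 0}, {"tx": 0, "ty": 0, "tz": 0, "grip": 255, "roll": 0}, {"tx": 0, "ty": 0, "tz": 0, "grip": 255, "roll": 0}, {"tx": 0, "ty": 0, "tz": 0, "grip": 255, "roll": 0}])

```text
clock: 7.38
eef_pos: [0.5577, 0.0349, 0.1255]
orientation: [0.0, -0.287, 0.958, -0.0]
ft_force: [0.2, -0.3, -0.8]
grip_width: 0.0314
finger_force: 59.6
```

```bash
python3 - <<'E'
from h import *
delta([.557,.035,.1044],.58)
c=snap("scene","pics/s2.png")
p=proj(c,[.557,.035,.09]);print(p);x,y=(p-[30,26]).astype(int)
cv2.imwrite("pics/s2c.png",cv2.resize(c["img"][y:y+52,x:x+60],None,fx=10,fy=10,interpolation=cv2.INTER_CUBIC))
E
```

```text
t 7.38 tcp [0.5577 0.0349 0.1255] ya 2.153 F [ 0.2 -0.3 -0.8] w 0.0314 q6 -2.16
counts [0.02 0.02 0.84] roll 0.02
[340.  280.5]
```

View pics/s2c.png

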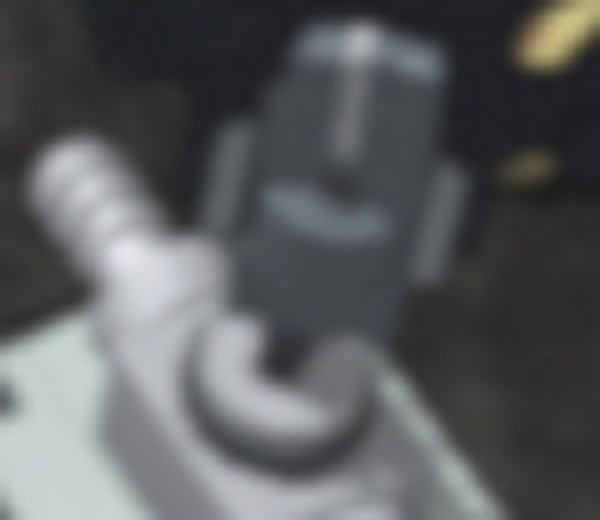

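The knob hangs above the stem and looks centred. I'll descend gently.

Request:
apply_moves(motion=[{"tx": 0.02, "ty": 0.02, "tz": 0.3, "grip": 255, "roll": 0}, {"tx": 0, "ty": 0, "tz": 0.2, "grip": 255, "roll": 0}, {"tx": 0, "ty": 0, "tz": 0.1, "grip": 255, "roll": 0}, {"tx": 0, "ty": 0, "tz": 0, "grip": 255, "roll": 0}, {"tx": 0, "ty": 0, "tz": 0.04, "grip": 255, "roll": 0}, {"tx": 0, "ty": 0, "tz": 0.04, "grip": 255, "roll": 0}, {"tx": 0, "ty": 0, "tz": 0, "grip": 255, "roll": 0}, {"tx": 0, "ty": 0, "tz": 0, "grip": 255, "roll": 0}])

```text
clock: 8.1
eef_pos: [0.5565, 0.0346, 0.1082]
orientation: [0.0, -0.287, 0.958, 0.0]
ft_force: [-0.0, 0.6, -1.0]
grip_width: 0.0313
finger_force: 59.6
```

Request:
apply_moves(motion=[{"tx": 0, "ty": 0, "tz": 0.04, "grip": 255, "roll": 0}, {"tx": 0, "ty": 0, "tz": 0.04, "grip": 255, "roll": 0}, {"tx": 0, "ty": 0, "tz": 0.04, "grip": 255, "roll": 0}, {"tx": 0, "ty": 0, "tz": 0, "grip": 255, "roll": 0}, {"tx": 0, "ty": 0, "tz": 0, "grip": 255, "roll": 0}])

```text
clock: 8.52
eef_pos: [0.5564, 0.0346, 0.105]
orientation: [-0.0, -0.287, 0.958, 0.0]
ft_force: [-0.4, -0.2, 0.0]
grip_width: 0.0316
finger_force: 59.6
```

Request:
apply_moves(motion=[{"tx": 0, "ty": 0, "tz": 0.03, "grip": 255, "roll": 0}, {"tx": 0, "ty": 0, "tz": 0, "grip": 255, "roll": 0}, {"tx": 0, "ty": 0, "tz": 0, "grip": 255, "roll": 0}])

```text
clock: 8.77
eef_pos: [0.5565, 0.0346, 0.1044]
orientation: [0.0, -0.287, 0.958, 0.0]
ft_force: [0.9, -1.0, -0.8]
grip_width: 0.0314
finger_force: 59.6
```

Request:
apply_moves(motion=[{"tx": 0, "ty": 0, "tz": 0.03, "grip": 255, "roll": 0}, {"tx": 0, "ty": 0, "tz": 0, "grip": 255, "roll": 0}, {"tx": 0, "ty": 0, "tz": 0, "grip": 255, "roll": 0}])

```text
clock: 9.02
eef_pos: [0.5566, 0.0346, 0.1039]
orientation: [0.0, -0.287, 0.958, -0.0]
ft_force: [0.3, -0.1, 1.7]
grip_width: 0.0311
finger_force: 59.8
```

Request:
apply_moves(motion=[{"tx": 0, "ty": 0, "tz": 0.02, "grip": 255, "roll": 0}, {"tx": 0, "ty": 0, "tz": 0, "grip": 255, "roll": 0}, {"tx": 0, "ty": 0, "tz": 0, "grip": 255, "roll": 0}])

```text
clock: 9.27
eef_pos: [0.5567, 0.0345, 0.1035]
orientation: [0.0, -0.287, 0.958, -0.0]
ft_force: [-0.0, -0.5, 4.2]
grip_width: 0.0314
finger_force: 60.0
```

There's light contact (about 5 N) at the recess floor. I'll turn clockwise slowly.

Request:
apply_moves(motion=[{"tx": 0, "ty": 0, "tz": 0, "grip": 255, "roll": 0.4}, {"tx": 0, "ty": 0, "tz": 0, "grip": 255, "roll": 0.4}, {"tx": 0, "ty": 0, "tz": 0, "grip": 255, "roll": 0.4}, {"tx": 0, "ty": 0, "tz": 0, "grip": 255, "roll": 0.4}, {"tx": 0, "ty": 0, "tz": 0, "grip": 255, "roll": 0.4}, {"tx": 0, "ty": 0, "tz": 0, "grip": 255, "roll": 0.4}])

```text
clock: 9.77
eef_pos: [0.556, 0.0346, 0.1023]
orientation: [-0.001, -0.205, 0.979, 0.0]
ft_force: [0.3, -0.1, -1.1]
grip_width: 0.0313
finger_force: 59.6
```

Request:
apply_moves(motion=[{"tx": 0, "ty": 0, "tz": 0, "grip": 255, "roll": 0.4}, {"tx": 0, "ty": 0, "tz": 0, "grip": 255, "roll": 0.4}, {"tx": 0, "ty": 0, "tz": 0.01, "grip": 255, "roll": 0}, {"tx": 0, "ty": 0, "tz": 0, "grip": 255, "roll": 0}])

```text
clock: 10.1
eef_pos: [0.5561, 0.0346, 0.1021]
orientation: [-0.001, -0.178, 0.984, 0.0]
ft_force: [0.1, 0.1, -1.3]
grip_width: 0.0313
finger_force: 59.6
```

It has dropped into line. I'll centre it a little more and lower it.

Request:
apply_moves(motion=[{"tx": 0, "ty": 0, "tz": 0.02, "grip": 255, "roll": 0.4}, {"tx": 0, "ty": 0, "tz": 0.02, "grip": 255, "roll": 0.4}, {"tx": 0, "ty": 0, "tz": 0.02, "grip": 255, "roll": 0.4}, {"tx": 0, "ty": 0, "tz": 0.02, "grip": 255, "roll": 0}, {"tx": 0, "ty": 0, "tz": 0, "grip": 255, "roll": 0}])

```text
clock: 10.52
eef_pos: [0.5562, 0.0346, 0.1004]
orientation: [-0.0, -0.137, 0.991, 0.0]
ft_force: [-0.2, -0.3, -0.9]
grip_width: 0.0314
finger_force: 59.6
```

Request:
apply_moves(motion=[{"tx": 0, "ty": 0, "tz": 0.03, "grip": 255, "roll": 0}, {"tx": 0, "ty": 0, "tz": 0.03, "grip": 255, "roll": 0}, {"tx": 0, "ty": 0, "tz": 0, "grip": 255, "roll": 0}, {"tx": 0, "ty": 0, "tz": 0, "grip": 255, "roll": 0}])

```text
clock: 10.85
eef_pos: [0.5564, 0.0346, 0.0992]
orientation: [-0.0, -0.137, 0.991, 0.0]
ft_force: [-0.2, 0.4, -0.9]
grip_width: 0.0315
finger_force: 59.6
```

Request:
apply_moves(motion=[{"tx": 0, "ty": 0, "tz": 0.06, "grip": 255, "roll": 0}, {"tx": 0, "ty": 0, "tz": 0.06, "grip": 255, "roll": 0}, {"tx": 0, "ty": 0, "tz": 0.06, "grip": 255, "roll": 0}, {"tx": 0, "ty": 0, "tz": 0.06, "grip": 255, "roll": 0}, {"tx": 0, "ty": 0, "tz": 0, "grip": 255, "roll": 0}, {"tx": 0, "ty": 0, "tz": 0, "grip": 255, "roll": 0}])

```text
clock: 11.35
eef_pos: [0.5563, 0.0346, 0.0932]
orientation: [-0.0, -0.137, 0.991, 0.0]
ft_force: [0.5, -0.9, -0.3]
grip_width: 0.0314
finger_force: 59.6
```

Request:
apply_moves(motion=[{"tx": 0, "ty": 0, "tz": 0.06, "grip": 255, "roll": 0}, {"tx": 0, "ty": 0, "tz": 0.06, "grip": 255, "roll": 0}, {"tx": 0, "ty": 0, "tz": 0.06, "grip": 255, "roll": 0}, {"tx": 0, "ty": 0, "tz": 0, "grip": 255, "roll": 0}, {"tx": 0, "ty": 0, "tz": 0, "grip": 255, "roll": 0}])

```text
clock: 11.77
eef_pos: [0.5566, 0.0346, 0.0894]
orientation: [0.0, -0.137, 0.991, -0.0]
ft_force: [-1.6, 0.2, 3.0]
grip_width: 0.0314
finger_force: 60.0
```

It's home. I'll press slightly, hold, then turn clockwise.

Request:
apply_moves(motion=[{"tx": 0, "ty": 0, "tz": 0.02, "grip": 255, "roll": 0}, {"tx": 0, "ty": 0, "tz": 0, "grip": 255, "roll": 0}, {"tx": 0, "ty": 0, "tz": 0, "grip": 255, "roll": 0}, {"tx": 0, "ty": 0, "tz": 0, "grip": 255, "roll": 0}, {"tx": 0, "ty": 0, "tz": 0, "grip": 255, "roll": 0.5}, {"tx": 0, "ty": 0, "tz": 0, "grip": 255, "roll": 0.5}, {"tx": 0, "ty": 0, "tz": 0, "grip": 255, "roll": 0.5}, {"tx": 0, "ty": 0, "tz": 0, "grip": 255, "roll": 0.5}, {"tx": 0, "ty": 0, "tz": 0, "grip": 255, "roll": 0.5}, {"tx": 0, "ty": 0, "tz": 0, "grip": 255, "roll": 0.5}, {"tx": 0, "ty": 0, "tz": 0, "grip": 255, "roll": 0.5}, {"tx": 0, "ty": 0, "tz": 0, "grip": 255, "roll": 0.5}, {"tx": 0, "ty": 0, "tz": 0, "grip": 255, "roll": 0}])

```text
clock: 12.85
eef_pos: [0.5572, 0.0346, 0.0894]
orientation: [0.001, 0.003, 1.0, 0.0]
ft_force: [-0.1, -0.3, 5.0]
grip_width: 0.0315
finger_force: 60.3
```

```bash
python3 -c "
from h import *
delta([.557,.035,.0885],-.43);print(read_state()['wrist_torque'])"
```

```text
t 12.85 tcp [0.5572 0.0346 0.0894] ya 1.564 F [-0.1 -0.3  5. ] w 0.0315 q6 -1.57
counts [0.01 0.02 0.04] roll 6.07
[0.01830351 0.0875885  0.11737905]
```

Request:
apply_moves(motion=[{"tx": 0, "ty": 0, "tz": 0, "grip": 255, "roll": 0.5}, {"tx": 0, "ty": 0, "tz": 0, "grip": 255, "roll": 0.5}, {"tx": 0, "ty": 0, "tz": 0, "grip": 255, "roll": 0.5}, {"tx": 0, "ty": 0, "tz": 0, "grip": 255, "roll": 0.5}, {"tx": 0, "ty": 0, "tz": 0, "grip": 255, "roll": 0.5}, {"tx": 0, "ty": 0, "tz": 0, "grip": 255, "roll": 0.5}, {"tx": 0, "ty": 0, "tz": 0, "grip": 255, "roll": 0.5}, {"tx": 0, "ty": 0, "tz": 0, "grip": 255, "roll": 0.5}, {"tx": 0, "ty": 0, "tz": 0, "grip": 255, "roll": 0.5}, {"tx": 0, "ty": 0, "tz": 0, "grip": 255, "roll": 0}])

```text
clock: 13.68
eef_pos: [0.5571, 0.0343, 0.0894]
orientation: [0.001, 0.16, 0.987, -0.0]
ft_force: [-0.8, -2.0, 5.1]
grip_width: 0.0311
finger_force: 60.3
```

```bash
python3 -c "
from h import *
delta([.557,.035,.0885],-.43);print(read_state()['wrist_torque'])"
```

```text
t 13.68 tcp [0.5571 0.0343 0.0894] ya 1.250 F [-0.8 -2.   5.1] w 0.0311 q6 -1.25
counts [0.01 0.02 0.04] roll 1.56
[-0.23280012  0.13844058  0.20290592]
```

Request:
apply_moves(motion=[{"tx": 0, "ty": 0, "tz": 0, "grip": 255, "roll": 0.4}, {"tx": 0, "ty": 0, "tz": 0, "grip": 255, "roll": 0.4}, {"tx": 0, "ty": 0, "tz": 0, "grip": 255, "roll": 0.4}, {"tx": 0, "ty": 0, "tz": 0, "grip": 255, "roll": 0}])

```text
clock: 14.02
eef_pos: [0.5571, 0.0342, 0.0894]
orientation: [0.001, 0.201, 0.98, -0.0]
ft_force: [-0.3, -2.4, 5.0]
grip_width: 0.0313
finger_force: 60.3
```

```bash
python3 -c "
from h import *
delta([.557,.035,.0885],-.43);print(read_state()['wrist_torque'])"
```

```text
t 14.02 tcp [0.5571 0.0342 0.0894] ya 1.166 F [-0.3 -2.4  5. ] w 0.0313 q6 -1.17
counts [0.02 0.03 0.04] roll 0.37
[-0.26894051  0.24658781  0.13470146]
```

Request:
apply_moves(motion=[{"tx": 0, "ty": 0, "tz": 0, "grip": 255, "roll": 0.3}, {"tx": 0, "ty": 0, "tz": 0, "grip": 255, "roll": 0.3}, {"tx": 0, "ty": 0, "tz": 0, "grip": 255, "roll": 0}])

```text
clock: 14.27
eef_pos: [0.5571, 0.0341, 0.0894]
orientation: [0.001, 0.221, 0.975, -0.0]
ft_force: [-0.8, -2.1, 5.7]
grip_width: 0.0313
finger_force: 60.3
```

```bash
python3 -c "
from h import *
delta([.557,.035,.0885],-.43);print(read_state()['wrist_torque'])"
```

```text
t 14.27 tcp [0.5571 0.0341 0.0894] ya 1.125 F [-0.8 -2.1  5.7] w 0.0313 q6 -1.13
counts [0.02 0.03 0.04] roll -0.23
[-0.30946649  0.20407187  0.1953956 ]
```

Request:
apply_moves(motion=[{"tx": 0, "ty": 0, "tz": 0, "grip": 255, "roll": 0.3}, {"tx": 0, "ty": 0, "tz": 0, "grip": 255, "roll": 0.3}, {"tx": 0, "ty": 0, "tz": 0, "grip": 255, "roll": 0}])

```text
clock: 14.52
eef_pos: [0.5571, 0.0341, 0.0894]
orientation: [0.001, 0.241, 0.97, -0.0]
ft_force: [-1.5, -2.4, 5.5]
grip_width: 0.0317
finger_force: 60.3
```

```bash
python3 -c "
from h import *
delta([.557,.035,.0885],-.43);print(read_state()['wrist_torque'])"
```

```text
t 14.52 tcp [0.5571 0.0341 0.0894] ya 1.083 F [-1.5 -2.4  5.5] w 0.0317 q6 -1.09
counts [0.02 0.03 0.04] roll -0.83
[-0.36866335  0.26495778  0.12864354]
```

Request:
apply_moves(motion=[{"tx": 0, "ty": 0, "tz": 0, "grip": 255, "roll": 0.2}, {"tx": 0, "ty": 0, "tz": 0, "grip": 255, "roll": 0.2}, {"tx": 0, "ty": 0, "tz": 0, "grip": 255, "roll": 0}, {"tx": 0, "ty": 0, "tz": 0, "grip": 255, "roll": 0}])

```text
clock: 14.85
eef_pos: [0.5571, 0.034, 0.0894]
orientation: [0.001, 0.254, 0.967, -0.0]
ft_force: [-0.3, -2.1, 6.0]
grip_width: 0.0314
finger_force: 60.3
```

```bash
python3 - <<'E'
from h import *
delta([.557,.035,.0885],-.43);print(read_state()['wrist_torque'])
c=snap("scene","pics/s3.png")
p=proj(c,[.557,.035,.09]);x,y=(p-[30,26]).astype(int);print(x,y)
cv2.imwrite("pics/s3c.png",cv2.resize(c["img"][y:y+52,x:x+60],None,fx=10,fy=10,interpolation=cv2.INTER_CUBIC))
E
```

```text
t 14.85 tcp [0.5571 0.034  0.0894] ya 1.056 F [-0.3 -2.1  6. ] w 0.0314 q6 -1.06
counts [0.02 0.03 0.04] roll -1.21
[-0.37488989  0.21946183  0.21323378]
310 254
```

View pics/s3c.png

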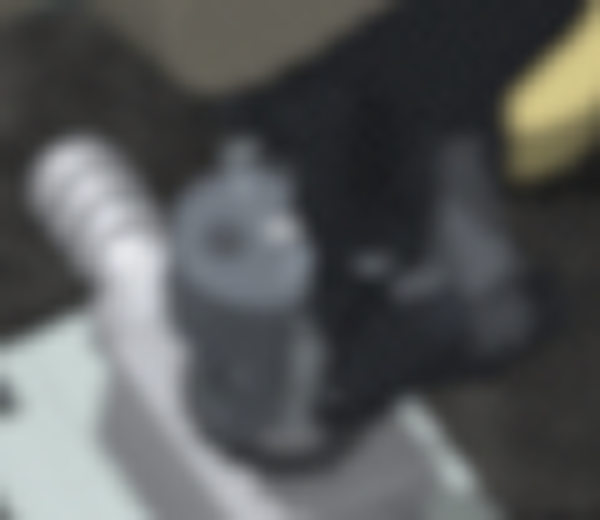

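The crop shows the knob seated on the bonnet, gripped, with its near end at about crop (240,245). I'll let go, raise the tool and measure the angle numerically.

Request:
apply_moves(motion=[{"tx": 0, "ty": 0, "tz": 0, "grip": 0, "roll": 0}, {"tx": 0, "ty": 0, "tz": 0, "grip": 0, "roll": 0}, {"tx": 0, "ty": 0, "tz": 0, "grip": 0, "roll": 0}, {"tx": 0, "ty": 0, "tz": 0, "grip": 0, "roll": 0}, {"tx": 0, "ty": 0, "tz": 0, "grip": 0, "roll": 0}, {"tx": 0, "ty": 0, "tz": 0, "grip": 0, "roll": 0}, {"tx": 0, "ty": 0, "tz": 0, "grip": 0, "roll": 0}, {"tx": 0, "ty": 0, "tz": 0, "grip": 0, "roll": 0}, {"tx": 0, "ty": 0, "tz": -0.4, "grip": 0, "roll": 0}, {"tx": 0, "ty": 0, "tz": -0.8, "grip": 0, "roll": 0}, {"tx": 0, "ty": 0, "tz": -0.8, "grip": 0, "roll": 0}, {"tx": 0, "ty": 0, "tz": -0.8, "grip": 0, "roll": 0}, {"tx": 0, "ty": 0, "tz": -0.8, "grip": 0, "roll": 0}, {"tx": 0, "ty": 0, "tz": 0, "grip": 0, "roll": 0}, {"tx": 0, "ty": 0, "tz": 0, "grip": 0, "roll": 0}, {"tx": 0, "ty": 0, "tz": 0, "grip": 0, "roll": 0}])

```text
clock: 16.23
eef_pos: [0.5561, 0.0346, 0.1777]
orientation: [-0.0, 0.255, 0.967, -0.0]
ft_force: [-0.0, -0.2, -0.5]
grip_width: 0.085
finger_force: 0.0
```

```bash
python3 - <<'E'
from h import *
c=snap("wrist","pics/w5.png"); delta([.557,.035,.0885],-.43)
g=cv2.GaussianBlur(cv2.cvtColor(c["img"],6),(3,3),0)
ctr=np.array([.557,.035]); z=.108
# rectify top plane around the knob: 0.5 mm/px, local x along rows axis
N=200; S=.0005
def rect(z):
    mp=np.zeros((N,N,2),np.float32)
    for i in range(N):
        for j in range(N): mp[i,j]=proj(c,[ctr[0]-(i-N/2)*S,ctr[1]-(j-N/2)*S,z],True)
    return cv2.remap(c["img"],mp,None,cv2.INTER_LINEAR)
r=rect(z); cv2.imwrite("pics/rect.png",r)
gr=cv2.cvtColor(r,6)
print("\n".join(" ".join("%3d"%v for v in row) for row in cv2.resize(gr,(40,40),interpolation=cv2.INTER_AREA)))
E
```

```text
t 16.28 tcp [0.5558 0.0346 0.1771] ya 1.056 F [-0.1 -0.4  0.3] w 0.0856 q6 -1.06
counts [-0.04  0.04  3.54] roll -1.21
243 242 243 242 242 243 242 214 143  99  75  34  36  48  50  50  54  58  62  65  62  62  61  67  75  64  56  59  68  72  69  65  62  62  61  64  71  75  75  78
193 212 222 222 215 187 149 110 101  86  43  41  52  55  56  58  60  57  55  59  57  59  59  61  68  62  59  60  62  65  65  62  63  64  64  69  72  76  84  83
172 162 154 145 131 118 108 104  83  49  53  62  57  56  55  57  60  56  52  54  54  57  59  62  69  64  64  60  56  59  63  64  62  59  64  74  77  78  85  82
142 156 153 144 133 119 101  76  55  54  62  65  59  56  55  56  56  54  52  53  55  57  59  62  65  60  58  55  53  60  68  68  62  61  64  71  77  82  81  73
 54  70  86  97  84  71  63  59  59  59  63  72  67  59  55  54  55  53  52  53  57  61  62  64  65  62  58  55  53  57  65  68  67  68  66  67  74  81  79  60
 54  54  61  73  67  58  58  57  56  60  66  75  72  61  54  53  54  53  53  52  58  65  70  71  70  68  64  58  53  54  59  68  78  75  69  68  73  77  72  47
 56  50  61  76  69  
[... 4718 characters left out ...]
 253 253 254 122  64  69  70  71  84 135 119 104  72  62  60
212 244 252 251 251 251 251 252 252 252 251 251 251 252 251 252 253 253 253 253 253 252 252 252 252 253 253 248  81  63  67  71  71  75  73  83  89  80  72  68
 62  81 130 185 228 249 252 251 251 252 252 252 252 252 252 252 252 252 252 253 253 253 253 252 252 252 252 214  66  71  72  75  79  80  76  84  85  75  73  67
 57  55  57  57  70 100 152 204 240 252 252 252 252 253 253 253 252 252 252 252 252 252 253 253 253 253 253 163  64  78  79  76  79  79  76  78  79  76  72  64
 56  55  57  61  62  57  55  57  79 125 178 223 247 252 252 252 253 253 253 253 253 252 253 233 180 212 252 113  69  75  78  77  78  76  73  71  69  68  67  62
```

Letting go left the knob at about -0.42 rad, which is about 0.16 rad past straight across. That matches the closed stop with its play. The knob is seated and clear of the gripper, so I'm handing in.

```bash
python3 -c "
from rig import *
print(close_job())"
```

```text
the job is handed in; nothing more can be done
None
```

The grey knob is seated fully home on the stem and turned clockwise to the closed stop, measured at about 0.16 rad past straight across; it is released, the arm touched none of the bystanders, and the job was handed in at about 16 s (no verdict was returned).

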